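Run a sensor carrier round the L-slot to the pickup coil

ROBOT

A 6-joint arm with a two-finger parallel gripper is mounted at the origin on the work surface. World frame = base frame: x ahead of the robot, y to its left, z up, the work surface at z = 0. Lengths are in m, angles in rad, forces in N, time in s.
With the tool pointing down it reaches from about 0.35 to 0.975 m from the base axis. Payload 4.9 kg.
Tool frame: the origin (TCP) lies on the mounting face of the last link; the fingertips stand 173 mm ahead of it and the grasp point (between the pads) lies 155 mm ahead of it (tcp_to_grasp is the distance from the TCP to the grasp point, in m); z points along the fingers, y is the line along which they close (so a half turn about z gives the same grasp; the last joint's range is limited). The gripper opens to 85 mm and grips with 20 to 120 N. Pads are 22 mm wide; open, the fingers measure 114 mm over their backs; the gripper's body (76 mm by 85 mm) begins 54 mm behind the grasp point. The pads swing forward as they close: fully open they stand 13 mm farther back than shut.
Start: joints at [1.213, 0.053, 1.613, -0, 1.476, -0.119], TCP at [0.148, 0.607, 0.405] pointing down, gripper open.
Joint ranges: [-3.01, 3.01], [-1.01, 2.22], [0.06, 2.58], [-1.02, 4.17], [0.09, 2.62], [-3.14, 3.14]. Speed limits (rad/s): [2.57, 2.57, 3.14, 3.14, 3.14, 3.14].

INTERFACE

Orientations are given as a rotation vector (axis times angle).
In Python, from station import get_obs, get_image, calibration, finish_job, tcp_to_grasp gives the robot as it stands. The module is installed in compiled form; this text tells all that it offers.
- The arm moves only by the tool arm_command, never from a script. Its argument "plan" is a list that holds one entry, the list of rows, each a list of 6 numbers: the shift along the tool's x, y, z in cm, then the turn, a rotation vector about the tool's x, y, z in rad. A call has 1 to 12 rows; each row is the pose to reach, as a shift and turn from the pose commanded when the call began, along the tool's axes at that moment; what a row does not reach only later rows make up. A row lasts 1/12 s, in which the tool goes at most 41.7 mm and 7.16 degrees, less where a joint would pass 70% of its speed; a pose out of reach is approached as far as the arm can. A call with a gripper value outside its range is refused whole. "gripper" is the closure, from -1 (fully open) to 1 (shut), set as the call begins (left out, the last holds). The fingers move at their own pace and stop on an object; "force" is the grip in N (left out, the last holds). Time passes only in rows, so rows that repeat a pose let the fingers close. It gives the time, the measured TCP pose, the force, the opening and the grip force at its end, in the units of the state.
- get_obs(): the state, without advancing time (a new reading comes with each control period).
- get_image(name): name is "scene" or "top" or "wrist"; returns (picture, depth): 420x560x3 uint8, blue, green, red; 420x560 float32, m along the optical axis (not along the pixel's ray), 0 where there is no reading.
- calibration(name): a dict with "fx", "fy", "cx", "cy" (pixels), "pose" (4x4, takes a point from camera to world coordinates). Camera axes: x right, y up, looking along -z (the intrinsics and any distortion apply to the point x, -y, -z); pixel columns grow to the right and rows downward; lengths in m; the calibration is good to about 2 mm. A picture is of the moment at which its call begins: read the wrist's pose just before it. calibration takes no time and is no camera call; for the wrist camera it gives the pose at the moment of the call.
- finish_job(): hands the job in; it is judged then, once.
The state is a dict: "t": time; "q": joint angles; "dq": joint speeds; "effort": joint torques, N m; "tool_pos": TCP position; "tool_rot": TCP orientation; "contact_force": force on the tool from outside, world axes, zero at the start; "wrist_torque": the same for the moment, N m; "opening": finger opening in m; "grip_force": force on a finger pad.
Only numpy, scipy, OpenCV 4.12 (cv2) and the standard library are available. Lean on these libraries where they do the work, as an engineer would, in place of code of your own. Each camera call takes 0.05 s, during which the arm holds its last target. There are 200 camera calls.

TASK

Bring the round sensor carrier to the pickup coil of the test jig: with the fingertips, push it along the L-shaped slot to the corner, then round the corner and along the second leg until it is fully home at the end of the slot in front of the coil. Only push it: never lift it or tip it out of the slot. Leave the multimeter, the jar and the spool where they are, and take the hand away at the end.

Things in the scene. Friction and masses are not known exactly. Their poses are not given: they have to be found in the camera images.
- jig: Metal-topped test jig fixed to the bench; its flat deck spans x -100 to 100, y -90 to 120 mm in its own frame (z up, origin on the bench), top 36 mm above the bench. x points away from the robot within 35 degrees. An L-shaped slot 15 mm wide, 16 mm deep, black inside, is cut in the deck. A copper coil stands at x 20 to 70, y 89 to 118, to 47 mm above the deck; three small terminals at x -80, y 30 to 80.
- carrier: Black upright loose cylinder, 50 mm diameter, 34 mm high, with a small sensor can on top (to 42 mm), about 0.16 kg. Origin at the centre of its underside, which slides on the deck. A 12 mm pin, 12 mm long, under its centre runs in the slot with 1.5 mm play each side. Starts 0 to 25 mm past slot_start in the first leg. Slides against friction (0.5 to 2 N), stays where left, may spin freely.
- slot_start (a point): Point on the deck top at the near end of the slot's first leg: the carrier's origin is here when its pin touches that blind end. The first leg runs from here 100 mm along the jig's +x to slot_corner.
- slot_corner (a point): Point on the deck top where the legs' middle lines meet; the carrier's origin is within about 2 mm of it when the pin is in the corner (the far wall stops it 1.5 mm beyond). The second leg runs from here 100 mm along the jig's +y to slot_home.
- slot_home (a point): Point on the deck top: the carrier's origin is here when the pin touches the rigid blind end of the second leg (fully home). The carrier's side is then 11 mm short of the coil.
- multimeter: Bystander: yellow handheld multimeter lying flat, 160 x 80 x 34 mm, 0.4 kg, on the bench to the right of the jig (jig's -y side). Origin at the centre of its underside, x along its length.
- jar: Bystander: small clear jar with a white cap, 50 mm in diameter, 65 mm high, on the bench beyond the jig's far edge (+x side). Origin at the centre of its underside.
- spool: Bystander: steel spool, 60 mm in diameter, 45 mm high, standing on the bench to the left of the jig (+y side). Origin at the centre of its underside.

How it is judged:
On the way, in this order (a step that is already met when the one before it is completed fails the run):
1. the carrier comes to the corner of the slot (horizontal distance between carrier and slot_corner below 0.012 m), for 0.05 s.
2. the carrier is at the end of the second leg (horizontal distance between carrier and slot_home below 0.006 m), for 0.2 s.
At the end, for the whole second after the job is handed in: The carrier rests upright on the deck (within 0.08 rad and 3 mm of height), its axis within 6 mm of slot_home, and the three bystanders are within 20 mm of where they stood (horizontal distance between carrier and slot_home below 0.006 m and z of carrier in the frame of jig between 0.033 and 0.039 m and angle between carrier's own z axis and vertical below 0.08 rad and linear speed of carrier below 0.02 m/s and distance of each of multimeter, jar, spool from where it was at the start of the episode below 0.02 m); the robot touches nothing.
It fails at once if the carrier is lifted (more than 6 mm off the deck) (z of carrier in the frame of jig above 0.042 m).
It fails at once if the carrier is tipped by more than 0.3 rad (angle between carrier's own z axis and vertical above 0.3 rad).
It fails at once if a bystander is moved by more than 20 mm (distance of any of multimeter, jar, spool from where it was at the start of the episode above 0.02 m).
It also fails if it takes over 48 s, if anything falls off the work surface, if the arm or the gripper's body presses on something with over 40 N, if the wrist force passes 120 N, or if a joint passes its speed limit or range.

## Working session

There is one attempt and no reset: what is moved stays moved. The work goes in short steps, Python scripts to look and compute and a tool call to move; the robot and the scene stay as the last step left them, time stands still between calls to the robot, and variables do not carry over. Pictures are saved under pics/ and viewed, at most 10 in all, crops included, and the job is handed in when it is done.

Besides the shell and the picture viewer there is one more tool, called after ">>>" as name([rows], argument=value, ...), one row to a line, values as JSON. arm_command: Moves the arm, as the interface text tells. Its arguments: {"type":"object","properties":{"plan":{"type":"array"},"gripper":{"type":"number"},"force":{"type":"number"}},"required":["plan"]}

```bash
mkdir -p pics; cat > h.py <<'E'
import numpy as np, cv2
from station import *
from scipy.spatial.transform import Rotation as R
def ray(c,u,v):
    P=np.array(c["pose"]); d=np.array([(u-c["cx"])/c["fx"],-(v-c["cy"])/c["fy"],-1.]); return P[:3,3],P[:3,:3]@d
def onplane(c,u,v,z):
    o,d=ray(c,u,v); return o+d*(z-o[2])/d[2]
def cloud(c,dep):
    v,u=np.mgrid[:420,:560]; P=np.array(c["pose"])
    X=np.stack([(u-c["cx"])/c["fx"]*dep,-(v-c["cy"])/c["fy"]*dep,-dep],-1)
    return X@P[:3,:3].T+P[:3,3]
E
python3 - <<'E'
from h import *
for n in("scene","top"):
    c=calibration(n); im,d=get_image(n); cv2.imwrite(f"pics/{n}.png",im); np.savez(f"{n}.npz",im=im,d=d,**{k:c[k] for k in("fx","fy","cx","cy","pose")}); print(n,{k:v for k,v in c.items()})
o=get_obs(); print(o["t"],o["tool_pos"],o["tool_rot"])
E
```

```text
scene {'fx': 494.97118213134246, 'fy': 494.97118213134246, 'cx': 278.3258980529841, 'cy': 202.2220225536693, 'pose': array([[ 0.80667332, -0.37589949,  0.45604576,  1.0091544 ],
       [ 0.59098395,  0.51830963, -0.61813679, -0.49402011],
       [-0.0040156 ,  0.76815018,  0.64025711,  0.61091434],
       [ 0.        ,  0.        ,  0.        ,  1.        ]])}
top {'fx': 421.80336592067914, 'fy': 421.80336592067914, 'cx': 274.9404221577737, 'cy': 210.36782956949537, 'pose': array([[-2.32112557e-02,  9.96476984e-01, -8.05906759e-02,
         5.35052293e-01],
       [-9.99727625e-01, -2.33317369e-02, -5.53480041e-04,
         5.17073416e-02],
       [-2.43185057e-03,  8.05558780e-02,  9.96747128e-01,
         8.82137523e-01],
       [ 0.00000000e+00,  0.00000000e+00,  0.00000000e+00,
         1.00000000e+00]])}
0.1 [0.14772623 0.60702998 0.4035838 ] [-3.74120175e-01 -3.11877144e+00  2.83277365e-03]
```

View pics/top.png

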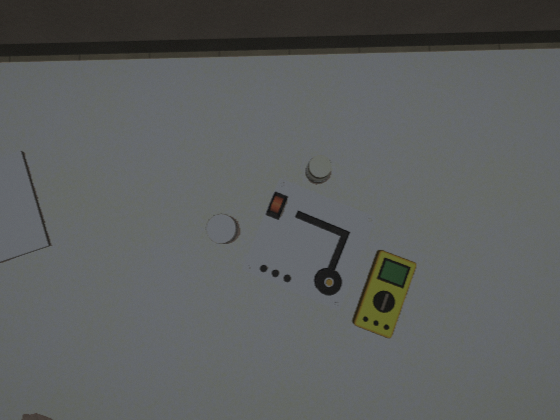

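View pics/scene.png

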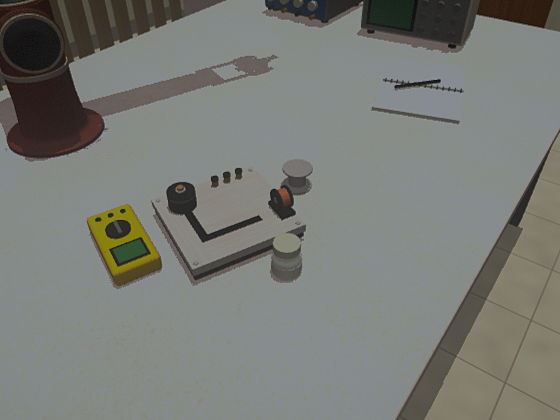

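The top view shows the carrier at about (328,282), the slot corner at (346,234), the slot's end at (298,214) and the coil at (277,206). The jar is at (319,168), the spool at (222,228) and the meter at (385,293). The scene view agrees: carrier (181,195), corner about (204,238), slot end about (262,218).

```bash
python3 - <<'E'
from h import *
T=dict(np.load("top.npz")); S=dict(np.load("scene.npz"))
def tri(a,b):
    o1,d1=ray(T,*a);o2,d2=ray(S,*b); s=np.linalg.lstsq(np.stack([d1,-d2],1),o2-o1,rcond=None)[0]
    return (o1+d1*s[0]+o2+d2*s[1])/2
print("tri corner",tri((346,234),(204,239)),"carrier top",tri((328.5,282),(180,188)))
C=cloud(T,T["d"]); 
print("deck z",np.median(C[235:255,290:325,2]),"bench",np.median(C[340:380,250:320,2]),"carrier top",np.median(C[288:293,322:336,2]))
g=T["im"].max(2); m=(g<60).astype(np.uint8)
def leg(sel):
    ys,xs=np.nonzero(sel); p=np.array([onplane(T,x,y,.036)[:2] for x,y in zip(xs,ys)]).astype(np.float32)
    (cx,cy),wh,a=cv2.minAreaRect(p); vx,vy,x0,y0=cv2.fitLine(p,cv2.DIST_L2,0,.01,.01).ravel(); return p,np.array([vx,vy]),np.array([x0,y0]),wh
v,u=np.mgrid[:420,:560]
L2=m*(u>290)*(u<338)*(v>205)*(v<238); L1=m*(u>328)*(u<352)*(v>243)*(v<264)
p1,d1,c1,w1=leg(L1); p2,d2,c2,w2=leg(L2)
d1*=np.sign(d1[0]); d2*=np.sign(d2[1])
print(w1,w2,"yaw1",np.degrees(np.arctan2(d1[1],d1[0])),"yaw2",np.degrees(np.arctan2(d2[1],d2[0]))-90)
s=np.linalg.solve(np.stack([d1,-d2],1),c2-c1); k=c1+d1*s[0]
print("corner",k,"leg2 extent",((p2-k)@d2).max(),"home est",k+.1*d2)
print("start",k-.1*d1)
mc=m*(u>310)*(u<345)*(v>266)*(v<300); cn=max(cv2.findContours(mc.astype(np.uint8),0,2)[0],key=cv2.contourArea)
(x,y),r=cv2.minEnclosingCircle(cn); q=onplane(T,x,y,.068); print("carrier",x,y,r,q, "along",(q[:2]-k)@d1,(q[:2]-k)@d2)
for n,(a,b,z) in dict(jar=(319,163,.065),spool=(222,228,.045),meter=(385,293,.034)).items(): w=onplane(T,a,b,z)[:2]; print(n,w,(w-k)@d1,(w-k)@d2)
E
```

```text
tri corner [ 0.55357616 -0.08845049  0.03423287] carrier top [ 0.46242666 -0.04561558  0.07341036]
deck z 0.03583824642322436 bench -0.00031241869878306794 carrier top 0.06999574283623994
(0.013629530556499958, 0.0457119420170784) (0.09112877398729324, 0.014644471928477287) yaw1 -26.715784 yaw2 -24.246536
corner [ 0.5522935  -0.08826238] leg2 extent 0.1072025 home est [0.5933598  0.00291631]
start [ 0.4629687  -0.04330587]
carrier 328.5 280.0 14.534542083740234 [ 0.46506334 -0.04703296  0.068     ] along -0.09645341274287754 0.0017701919563135322
jar [ 0.69225827 -0.03637339] 0.10169572892501365 0.10479016184938361
spool [0.5700926  0.15804771] -0.09483339761709544 0.23189176710012613
meter [ 0.43403073 -0.16236986] -0.07232177332603036 -0.1161364481149238
```

```bash
cat >> h.py <<'E'
yaw=np.radians(-24.5); d1=np.array([np.cos(yaw),np.sin(yaw),0]); d2=np.array([-d1[1],d1[0],0]); K=np.array([.5525,-.0885,0])
Rt=np.stack([-d1,d2,[0,0,-1]],1)
def go(p):
    o=get_obs(); Rc=R.from_rotvec(o["tool_rot"])
    print("shift cm",(Rc.inv().apply(np.array(p)-o["tool_pos"])*100).round(2),"turn",(Rc.inv()*R.from_matrix(Rt)).as_rotvec().round(4))
E
python3 - <<'E'
from h import *
p=np.array([.4635,-.0465,0])-d1*.055; p[2]=.30; print(p); go(p)
E
```

```text
[ 0.41345213 -0.02369187  0.3       ]
shift cm [-40.74 -54.98  10.45] turn [-1.900e-03 -1.000e-04  1.888e-01]
```

>>> arm_command([
  [[-2, -2.7, 0.5, 0, 0, 0.02], [-4, -5.4, 1, 0, 0, 0.04], [-6, -8.1, 1.5, 0, 0, 0.06], [-8, -10.8, 2, 0, 0, 0.08], [-10, -13.5, 2.5, 0, 0, 0.1], [-12, -16.2, 3, 0, 0, 0.12], [-14, -18.9, 3.5, 0, 0, 0.14], [-16, -21.6, 4, 0, 0, 0.16], [-18, -24.3, 4.5, 0, 0, 0.18], [-20, -27, 5, 0, 0, 0.189], [-22, -29.7, 5.5, 0, 0, 0.189], [-24, -32.4, 6, 0, 0, 0.189]],
], gripper=1, force=60)

```text
t: 1.1
tool_pos: [0.3043, 0.2341, 0.3441]
tool_rot: [-0.666, -3.07, 0.0]
contact_force: [0.5, -0.1, 0.2]
opening: 0.0
grip_force: 0.0
```

```bash
python3 - <<'E'
from h import *
p=np.array([.4635,-.0465,0])-d1*.055; p[2]=.30; go(p); o=get_obs(); print(o["opening"],o["q"],o["t"])
E
```

```text
shift cm [-20.61 -18.95   4.41] turn [-0.0001 -0.      0.0004]
2.8001202774074e-05 [ 4.61332535e-01 -5.46377614e-01  2.21055629e+00 -6.97554893e-05
  1.47750595e+00 -6.82287132e-01] 1.1
```

>>> arm_command([
  [[-2.3, -2.1, 0.5, 0, 0, 0], [-4.6, -4.2, 1, 0, 0, 0], [-6.9, -6.3, 1.5, 0, 0, 0], [-9.2, -8.4, 2, 0, 0, 0], [-11.5, -10.5, 2.5, 0, 0, 0], [-13.8, -12.6, 3, 0, 0, 0], [-16.1, -14.7, 3.5, 0, 0, 0], [-18.4, -16.8, 4, 0, 0, 0], [-20.6, -19, 4.4, 0, 0, 0], [-20.6, -19, 4.4, 0, 0, 0], [-20.6, -19, 4.4, 0, 0, 0], [-20.6, -19, 4.4, 0, 0, 0]],
])

```text
t: 2.1
tool_pos: [0.4127, -0.0225, 0.3003]
tool_rot: [-0.667, -3.069, -0.001]
contact_force: [-0.6, -0.4, -0.0]
opening: -0.0
grip_force: 0.0
```

```bash
python3 - <<'E'
from h import *
im,_=get_image("wrist"); cv2.imwrite("pics/w1.png",im)
p=np.array([.4635,-.0465,0])-d1*.055; p[2]=.217; go(p); o=get_obs(); print(o["q"])
E
```

```text
shift cm [-0.14 -0.12  8.34] turn [ 0.0002 -0.0007  0.0005]
[-2.33963031e-01 -4.07815337e-01  2.19233209e+00  3.47161774e-04
  1.35772963e+00 -1.37774579e+00]
```

View pics/w1.png

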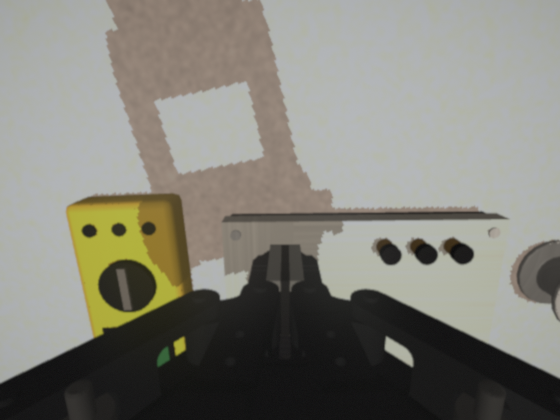

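The wrist view shows the closed tips at (286,248), in line with the jig's near edge. The meter is on the left (125,280), the terminals are around (425,252), and the gripper hides the carrier. I'll lower the hand and push gently.

>>> arm_command([
  [[0, -0.1, 1.5, 0, 0, 0], [0, -0.1, 3, 0, 0, 0], [0, -0.1, 4.5, 0, 0, 0], [0, -0.1, 6, 0, 0, 0], [0, -0.1, 7.2, 0, 0, 0], [0, -0.1, 8, 0, 0, 0], [0, -0.1, 8.4, 0, 0, 0], [0, -0.1, 8.4, 0, 0, 0], [0, -0.1, 8.4, 0, 0, 0]],
])

```text
t: 2.9
tool_pos: [0.4127, -0.0232, 0.2172]
tool_rot: [0.666, 3.07, 0.0]
contact_force: [0.9, -0.6, 0.1]
opening: 0.0003
grip_force: 0.0
```

>>> arm_command([
  [[-0.5, 0, 0, 0, 0, 0], [-1, 0, 0, 0, 0, 0], [-1.5, 0, 0, 0, 0, 0], [-2, 0, 0, 0, 0, 0], [-2.5, 0, 0, 0, 0, 0], [-3, 0, 0, 0, 0, 0], [-3.5, 0, 0, 0, 0, 0], [-4, 0, 0, 0, 0, 0], [-4.5, 0, 0, 0, 0, 0], [-5, 0, 0, 0, 0, 0], [-5, 0, 0, 0, 0, 0], [-5, 0, 0, 0, 0, 0]],
])

```text
t: 3.9
tool_pos: [0.4585, -0.0445, 0.2167]
tool_rot: [0.667, 3.069, -0.0]
contact_force: [-0.1, -0.3, -0.3]
opening: -0.0001
grip_force: 0.0
```

```bash
cat >> h.py <<'E'
def look(name):
    c=calibration("top"); im,_=get_image("top"); cv2.imwrite(f"pics/{name}.png",cv2.resize(im[150:310,200:420],None,fx=3,fy=3,interpolation=cv2.INTER_CUBIC))
    o=get_obs(); t=o["tool_pos"]-K; print("tool from corner along d1,d2",t@d1,t@d2,"z",o["tool_pos"][2],"F d1,d2,z",o["contact_force"]@d1,o["contact_force"]@d2,o["contact_force"][2],"t",o["t"])
    return c,im
E
python3 - <<'E'
from h import *
look("p1")
E
```

```text
tool from corner along d1,d2 -0.10401067355780563 0.0010058376667339054 z 0.21666869070047035 F d1,d2,z 0.33071650738705555 -1.0450304477388448 0.02285514121630254 t 3.95
```

View pics/p1.png

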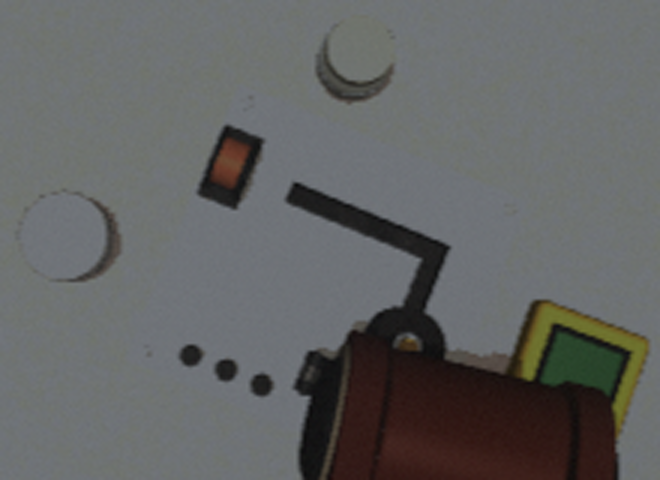

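The carrier, at crop (405,345), slid along leg 1 ahead of the hand and everything else is in place. I'll continue towards the corner.

>>> arm_command([
  [[-0.6, 0, 0, 0, 0, 0], [-1.2, 0, 0, 0, 0, 0], [-1.8, 0, 0, 0, 0, 0], [-2.4, 0, 0, 0, 0, 0], [-3, 0, 0, 0, 0, 0], [-3.6, 0, 0, 0, 0, 0], [-4.2, 0, 0, 0, 0, 0], [-4.7, 0, 0, 0, 0, 0], [-5.2, 0, 0, 0, 0, 0], [-5.5, 0, 0, 0, 0, 0], [-5.5, 0, 0, 0, 0, 0], [-5.5, 0, 0, 0, 0, 0]],
])

```text
t: 4.95
tool_pos: [0.5084, -0.0673, 0.2169]
tool_rot: [0.667, 3.069, -0.0]
contact_force: [0.5, 0.7, 0.6]
opening: -0.0004
grip_force: 0.0
```

```bash
python3 - <<'E'
from h import *
look("p2")
E
```

```text
tool from corner along d1,d2 -0.049082961326046844 0.0010442290313543684 z 0.2169119502754886 F d1,d2,z -0.5020853892335176 0.4862838820244325 -0.7338492006515894 t 5.0
```

View pics/p2.png

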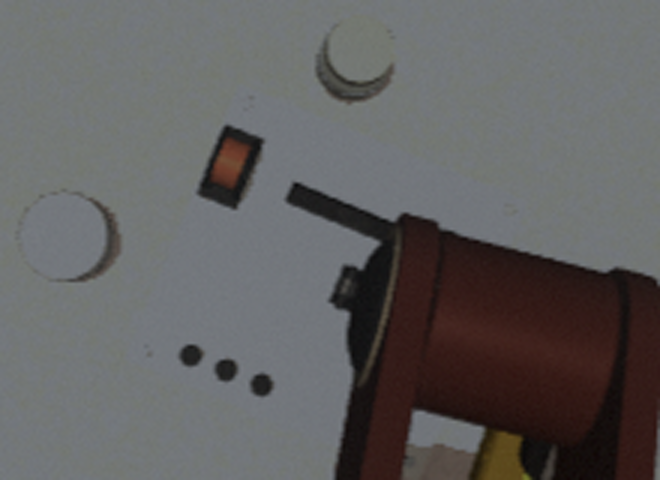

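The arm hides the carrier. I'll creep on and use the force to tell when it reaches the corner.

>>> arm_command([
  [[-0.2, 0, 0, 0, 0, 0], [-0.4, 0, 0, 0, 0, 0], [-0.6, 0, 0, 0, 0, 0], [-0.8, 0, 0, 0, 0, 0], [-0.9, 0, 0, 0, 0, 0], [-1, 0, 0, 0, 0, 0], [-1, 0, 0, 0, 0, 0]],
])

```text
t: 5.58
tool_pos: [0.5174, -0.0713, 0.2167]
tool_rot: [0.667, 3.07, -0.0]
contact_force: [-1.0, -0.0, -0.0]
opening: -0.0002
grip_force: 0.7
```

>>> arm_command([
  [[-0.1, 0, 0, 0, 0, 0], [-0.2, 0, 0, 0, 0, 0], [-0.3, 0, 0, 0, 0, 0], [-0.3, 0, 0, 0, 0, 0]],
])

```text
t: 5.92
tool_pos: [0.5201, -0.0726, 0.2167]
tool_rot: [0.667, 3.069, -0.0]
contact_force: [-1.1, 0.3, 1.4]
opening: -0.0001
grip_force: 0.5
```

>>> arm_command([
  [[-0.1, 0, 0, 0, 0, 0], [-0.2, 0, 0, 0, 0, 0], [-0.2, 0, 0, 0, 0, 0]],
])

```text
t: 6.17
tool_pos: [0.5216, -0.0732, 0.2167]
tool_rot: [-0.666, -3.068, -0.001]
contact_force: [-4.5, 1.9, 3.6]
opening: 0.0001
grip_force: 2.5
```

Contact force is 5 N with the tool 34.5 mm behind the corner, which is the expected stop. Next I'll back off, lift and go round to the -y side.

>>> arm_command([
  [[0.7, 0, 0, 0, 0, 0], [1.7, 0, 0, 0, 0, 0], [2.5, 0, 0, 0, 0, 0], [2.5, 0, -1.5, 0, 0, 0], [2.5, 0, -3.5, 0, 0, 0], [2.5, -1, -5.5, 0, 0, 0], [2, -2.5, -7, 0, 0, 0], [1, -4.5, -7, 0, 0, 0], [-0.5, -6, -7, 0, 0, 0], [-2, -6.5, -7, 0, 0, 0], [-3.4, -6.5, -7, 0, 0, 0], [-3.4, -6.5, -7, 0, 0, 0]],
])

```text
t: 7.17
tool_pos: [0.5264, -0.1476, 0.2872]
tool_rot: [0.668, 3.067, -0.001]
contact_force: [-0.6, 0.1, 0.3]
opening: -0.0003
grip_force: 0.0
```

```bash
python3 - <<'E'
from h import *
look("p3"); go(K-d2*.065+[0,0,.217])
E
```

```text
tool from corner along d1,d2 -0.00022395612875697585 -0.06420174513684161 z 0.28678576835397673 F d1,d2,z 0.14350371725744804 0.3405927752048499 -0.17621061856754883 t 7.2167
shift cm [-0.02 -0.08  6.98] turn [-0.0001  0.0004 -0.0007]
```

View pics/p3.png

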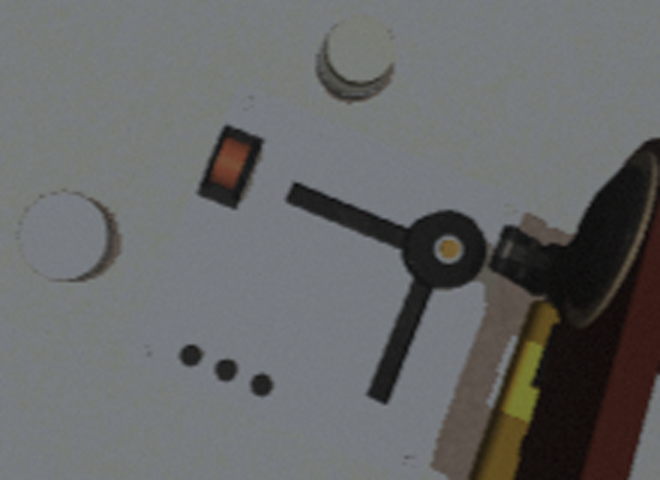

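The carrier's can is at crop (448,249), on the corner, and the tips are in line with leg 2 on its -y side with bystanders unmoved. I'll lower and push along leg 2.

>>> arm_command([
  [[0, 0, 1.5, 0, 0, 0], [0, 0, 3, 0, 0, 0], [0, 0, 4.5, 0, 0, 0], [0, 0, 6, 0, 0, 0], [0, 0, 6.7, 0, 0, 0], [0, 0, 7, 0, 0, 0], [0, 0, 7, 0, 0, 0]],
])

```text
t: 7.8
tool_pos: [0.5251, -0.146, 0.216]
tool_rot: [-0.666, -3.069, -0.0]
contact_force: [-0.2, 0.4, 0.0]
opening: 0.0001
grip_force: 0.0
```

>>> arm_command([
  [[0, 0.5, 0, 0, 0, 0], [0, 1, 0, 0, 0, 0], [0, 1.5, 0, 0, 0, 0], [0, 2, 0, 0, 0, 0], [0, 2.5, 0, 0, 0, 0], [0, 3, 0, 0, 0, 0], [0, 3.5, 0, 0, 0, 0], [0, 4, 0, 0, 0, 0], [0, 4.5, 0, 0, 0, 0], [0, 5, 0, 0, 0, 0], [0, 5.5, 0, 0, 0, 0], [0, 5.5, 0, 0, 0, 0]],
])

```text
t: 8.8
tool_pos: [0.5489, -0.0956, 0.2166]
tool_rot: [0.666, 3.07, 0.002]
contact_force: [0.4, 0.5, -0.2]
opening: 0.0002
grip_force: 0.0
```

>>> arm_command([
  [[0, 0.5, 0, 0, 0, 0], [0, 1, 0, 0, 0, 0], [0, 1.5, 0, 0, 0, 0], [0, 2, 0, 0, 0, 0], [0, 2.5, 0, 0, 0, 0], [0, 3, 0, 0, 0, 0], [0, 3.5, 0, 0, 0, 0], [0, 4, 0, 0, 0, 0], [0, 4.5, 0, 0, 0, 0], [0, 4.5, 0, 0, 0, 0]],
])

```text
t: 9.63
tool_pos: [0.5675, -0.0546, 0.2166]
tool_rot: [0.666, 3.07, 0.002]
contact_force: [-0.1, 0.1, -0.3]
opening: 0.0
grip_force: 0.0
```

```bash
python3 - <<'E'
from h import *
look("p4")
E
```

```text
tool from corner along d1,d2 -0.00036772063402725044 0.03675192090689316 z 0.21657206619527497 F d1,d2,z 0.3386085604368373 -0.2863699285927165 0.44201108577826204 t 9.6833
```

View pics/p4.png

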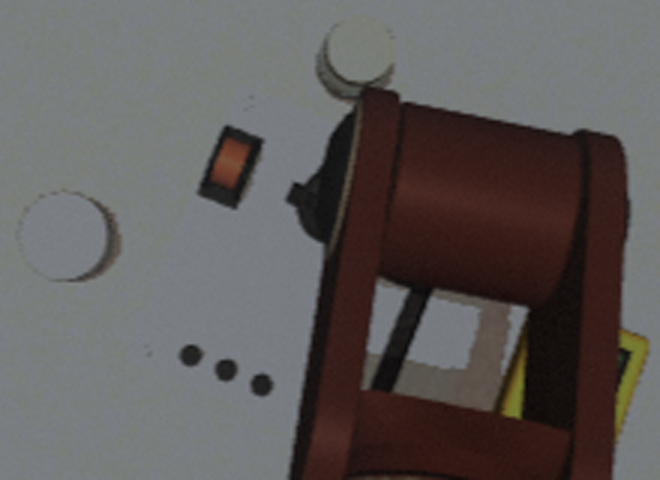

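The arm covers the carrier and the coil, at (232,163), is untouched. I'll creep on until the force rises.

>>> arm_command([
  [[0, 0.3, 0, 0, 0, 0], [0, 0.6, 0, 0, 0, 0], [0, 0.9, 0, 0, 0, 0], [0, 1.2, 0, 0, 0, 0], [0, 1.5, 0, 0, 0, 0], [0, 1.7, 0, 0, 0, 0], [0, 1.8, 0, 0, 0, 0], [0, 1.8, 0, 0, 0, 0]],
])

```text
t: 10.35
tool_pos: [0.5747, -0.039, 0.2167]
tool_rot: [-0.667, -3.07, -0.0]
contact_force: [-1.0, -0.3, -0.9]
opening: 0.0002
grip_force: 0.4
```

>>> arm_command([
  [[0, 0.1, 0, 0, 0, 0], [0, 0.2, 0, 0, 0, 0], [0, 0.3, 0, 0, 0, 0], [0, 0.3, 0, 0, 0, 0]],
])

```text
t: 10.68
tool_pos: [0.576, -0.0365, 0.2167]
tool_rot: [-0.667, -3.07, -0.0]
contact_force: [-1.5, -1.7, 0.9]
opening: 0.0001
grip_force: 0.8
```

>>> arm_command([
  [[0, 0.1, 0, 0, 0, 0], [0, 0.2, 0, 0, 0, 0], [0, 0.2, 0, 0, 0, 0]],
])

```text
t: 10.93
tool_pos: [0.5768, -0.0346, 0.2167]
tool_rot: [0.667, 3.07, 0.0]
contact_force: [-0.3, -1.5, 0.6]
opening: -0.0004
grip_force: 0.9
```

>>> arm_command([
  [[0, 0.1, 0, 0, 0, 0], [0, 0.2, 0, 0, 0, 0], [0, 0.2, 0, 0, 0, 0]],
])

```text
t: 11.18
tool_pos: [0.5776, -0.0327, 0.2167]
tool_rot: [0.667, 3.07, 0.0]
contact_force: [-0.8, -2.0, 0.8]
opening: 0.0001
grip_force: 0.8
```

>>> arm_command([
  [[0, 0.1, 0, 0, 0, 0], [0, 0.2, 0, 0, 0, 0], [0, 0.2, 0, 0, 0, 0]],
])

```text
t: 11.43
tool_pos: [0.5785, -0.0309, 0.2167]
tool_rot: [0.667, 3.07, 0.0]
contact_force: [-0.9, -1.2, -0.3]
opening: 0.0002
grip_force: 0.8
```

>>> arm_command([
  [[0, 0.1, 0, 0, 0, 0], [0, 0.2, 0, 0, 0, 0], [0, 0.2, 0, 0, 0, 0]],
])

```text
t: 11.68
tool_pos: [0.5792, -0.0298, 0.217]
tool_rot: [-0.666, -3.069, 0.004]
contact_force: [-4.5, -6.1, 4.0]
opening: 0.0002
grip_force: 3.4
```

>>> arm_command([
  [[0, 0.1, 0, 0, 0, 0], [0, 0.2, 0, 0, 0, 0], [0, 0.2, 0, 0, 0, 0]],
])

```text
t: 11.93
tool_pos: [0.5797, -0.029, 0.2173]
tool_rot: [-0.665, -3.068, 0.009]
contact_force: [-6.9, -9.6, 5.4]
opening: -0.0003
grip_force: 6.5
```

The force has climbed to about 12 N with the tool barely moving, so the carrier is at the end. I'll back off, lift, move clear and check.

>>> arm_command([
  [[0, -0.5, 0, 0, 0, 0], [0, -1.2, 0, 0, 0, 0], [0, -2, 0, 0, 0, 0], [0, -3, 0, 0, 0, 0], [0, -3, -1.5, 0, 0, 0], [0, -3, -3.5, 0, 0, 0], [0, -4, -5.5, 0, 0, 0], [0, -6, -7.5, 0, 0, 0], [0, -8.5, -9, 0, 0, 0], [0, -11, -9, 0, 0, 0], [0, -13, -9, 0, 0, 0], [0, -13, -9, 0, 0, 0]],
])

```text
t: 12.93
tool_pos: [0.5249, -0.1484, 0.3072]
tool_rot: [0.672, 3.068, -0.002]
contact_force: [0.3, -0.2, -0.5]
opening: -0.0004
grip_force: 0.0
```

```bash
python3 - <<'E'
from h import *
c,im=look("p5")
hsv=cv2.cvtColor(im,cv2.COLOR_BGR2HSV); m=(im.max(2)<60).astype(np.uint8); v,u=np.mgrid[:420,:560]
a=onplane(c,0,0,.07)
m=m*(u>285)*(u<325)*(v>195)*(v<232); m=cv2.morphologyEx(m.astype(np.uint8),cv2.MORPH_OPEN,np.ones((11,11)))
cn=max(cv2.findContours(m,0,2)[0],key=cv2.contourArea); (x,y),r=cv2.minEnclosingCircle(cn); q=onplane(c,x,y,.068); print(x,y,r,q,(q-K)@d1,(q-K)@d2)
E
```

```text
tool from corner along d1,d2 -0.0003336188140183209 -0.06465648837919256 z 0.30683469123715174 F d1,d2,z -0.2511692756896808 0.413009678549574 -0.48607866024414853 t 12.9833Traceback (most recent call last):
  File "<stdin>", line 6, in <module>
ValueError: max() iterable argument is empty
```

View pics/p5.png

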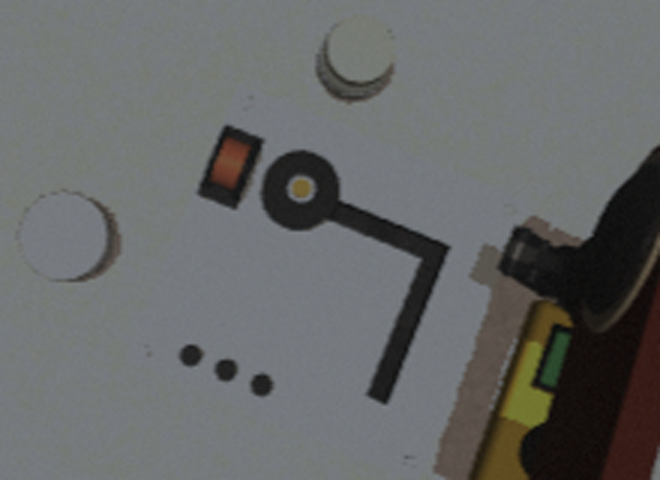

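The carrier is upright at crop (301,190), next to the coil with a small gap. That is about 53 px, or 102 mm, from where it sat in the corner, so it is fully home. The jar, spool and meter haven't moved and the hand is clear.

```bash
python3 -c "
from station import *
print(finish_job())"
```

```text
the job is handed in; nothing more can be done
None
```

The carrier was pushed along both legs to the end of the slot in front of the coil, the bystanders look unmoved, the hand is clear, and the job is handed in (no verdict was returned).

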